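Back the mould press off by one turn

TASK

The small green mould press on the bench is wound down over its mould. Push its hand wheel round by the upright red handle through exactly one full turn, anticlockwise seen from above, so that the handle comes back to just where it started, then take your hand away. Only push the handle with the fingertips or the outside of the fingers: do not grip or pinch it and do not force it, and leave everything lying on the bench where it is.

Things in the scene. Friction and masses are not known exactly. Their poses are not given: they have to be found in the camera images.
- press_frame: green bench press, fixed to the bench: bed 120 (x) x 160 (y) x 14 mm, two steel columns at y = -60 and +60 mm, a green crosshead from 110 to 136 mm above the bench, and a dark steel hand wheel lying level above it. Its origin is the centre of the bed's underside, on the bench, z up; the wheel's vertical axis passes through it. A closed mould is fixed on the bed under the pressure pad and stays there.
- wheel_axis (a point): point on the wheel's vertical axis at the height of the top of the wheel's rim and spokes (163 to 164 mm above the bench). The rim is a ring of mean radius 65 mm, 16 mm thick, on three spokes; hub 36 mm in diameter, its top 9 mm above this point. A threaded spindle of 16 mm diameter stands out of the hub, to at most 35 mm above this point while it rises
- handle: upright round red handle, 24 mm in diameter and 49 mm tall, carried by the rim 65 mm from the wheel's axis, over one of the spokes; origin at the centre of its foot, 163 mm above the bench (its top at 212 mm). It moves round with the wheel and, like a crank handle, spins freely about its own upright pin.
- wheel (a joint): angle of the hand wheel in rad about the vertical axis, growing anticlockwise seen from above (6.283 is one turn); it starts anywhere from 0 to 2.6. It has stops at -0.1 and 10.5. Friction holds it where it is left and asks for about 4 to 5 N at the handle; there is no spring. One turn anticlockwise raises the spindle and pad by 5 mm; the wheel and handle stay at their height.
- mould_half_a: loose silvery mould half, 95 x 88 x 24 mm, lying on the bench near the press; origin at the centre of its underside
- mould_half_b: loose silvery mould half, 95 x 88 x 24 mm, lying on the bench near the press; origin at the centre of its underside
- sample_disc: loose pink moulded disc, 52 mm in diameter, 18 mm high, lying in front of the press; origin at the centre of its underside
- tape_roll: loose roll of tan tape, 102 mm in diameter, 24 mm high, lying behind the press; origin at the centre of its underside
- pliers: loose blue-handled pliers, 161 x 80 x 13 mm, lying on the bench; origin at the centre of its underside
- spanner_b: loose steel spanner, 26 x 166 x 7 mm, lying on the bench; origin at the centre of its underside
Things that resemble listed ones, but are neither listed nor needed, are in the scene too. There is more than one size of the press_frame; the job needs the largest.

How it is judged:
By the outcome, as a careful person would: the job done as asked, in the order asked, and still so for the second after the job is handed in, with the robot touching nothing.
It also fails if it takes over 58 s, if anything falls off the work surface, if the arm or the gripper's body presses on something with over 40 N, if the wrist force passes 120 N, or if a joint passes its speed limit or range.

ROBOT

A 6-joint arm with a two-finger parallel gripper is mounted at the origin on a cart in front of the work surface, level with it; the furniture and walls round the work are solid. World frame = base frame: x ahead of the robot, y to its left, z up, the work surface at z = 0. Lengths are in m, angles in rad, forces in N, time in s.
With the tool pointing down it reaches from about 0.3 to 0.875 m from the base axis. Payload 6.4 kg.
Tool frame: the origin (TCP) lies midway between the tips of the shut fingers; the grasp point (between the pads) lies 19 mm behind it (env.hold_point_z is the distance from the TCP to the grasp point, in m); z points along the fingers, y is the line along which they close (so a half turn about z gives the same grasp; the last joint's range is limited). The gripper opens to 85 mm and grips with 20 to 120 N. Pads are 22 mm wide; open, the fingers measure 114 mm over their backs; the gripper's body (76 mm by 85 mm) begins 54 mm behind the grasp point. The pads swing forward as they close: fully open they stand 13 mm farther back than shut.
Start: joints at [-1.524, 0.181, 1.607, -0, 1.354, -0.206], TCP at [0.144, -0.557, 0.231] pointing down, gripper open.
Joint ranges: [-2.99, 2.99], [-0.89, 2.07], [0.3, 2.58], [-1.14, 4.28], [0, 2.63], [-3.12, 3.12]. Speed limits (rad/s): [2.57, 2.57, 3.01, 3.14, 3.14, 3.14].

INTERFACE

Orientations are given as a rotation vector (axis times angle).
In Python, from cell import env gives the robot as it stands.
- The arm moves only by the shell command python3 -m jog 'ROWS'. ROWS is JSON, one flat list of numbers, 7 for each row, row after row: the shift along the tool's x, y, z in cm, then the turn, a rotation vector about the tool's x, y, z in rad, then the finger opening in cm, from 0 to 8.54. A call has 1 to 12 rows; each row is the pose to reach, as a shift and turn from the pose commanded when the call began, along the tool's axes at that moment; what a row does not reach only later rows make up. A row lasts 1/10 s, in which the tool goes at most 50 mm and 8.59 degrees, less where a joint would pass 70% of its speed; a pose out of reach is approached as far as the arm can. A call with a gripper value outside its range is refused whole. The fingers move at their own pace and stop on an object; the grip force is fixed at half the most. Time passes only in rows, so rows that repeat a pose let the fingers close. It gives the time, the measured TCP pose, the force, the opening and the grip force at its end, in the units of the state.
- env.read_state(): the state, without advancing time (a new reading comes with each control period).
- env.capture(name): name is "side" or "top"; returns (picture, depth): 480x640x3 uint8, red, green, blue; 480x640 float32, m along the optical axis (not along the pixel's ray), 0 where there is no reading.
- env.get_calibration(name): a dict with "intrinsics" (3x3 intrinsics, pixels), "dist_coeffs" ([k1, k2, p1, p2, k3] as OpenCV has them; the pictures are not rectified), "origin" and "attitude" of the camera in the world. Camera axes: x right, y down, z forward; pixel columns grow to the right and rows downward; lengths in m; the calibration is good to about 2 mm. A picture is of the moment at which its call begins. get_calibration takes no time and is no camera call.
- env.hand_in(): hands the job in; it is judged then, once.
The state is a dict: "time_s": time; "qpos": joint angles; "joint_vel": joint speeds; "joint_efforts": joint torques, N m; "ee_pos": TCP position; "tool_rot": TCP orientation; "contact_force": force on the tool from outside, world axes, zero at the start; "wrist_torque": the same for the moment, N m; "finger_gap": opening from 0.0 (shut) to 1.0 (fully open); "grasp_force": force on a finger pad.
Only numpy, scipy, OpenCV 4.12 (cv2) and the standard library are available. Lean on these libraries where they do the work, as an engineer would, in place of code of your own. Each camera call takes 0.05 s, during which the arm holds its last target. There are 200 camera calls.

## Working session

There is one attempt and no reset: what is moved stays moved. The work goes in short steps, Python scripts to look and compute and a shell command to move; the robot and the scene stay as the last step left them, time stands still between calls to the robot, and variables do not carry over. Pictures are saved under pics/ and viewed, at most 10 in all, crops included, and the job is handed in when it is done.

```bash
mkdir -p pics; cat > h.py <<'E'
import numpy as np, cv2
from cell import env
from scipy.spatial.transform import Rotation as R
def cam(n):
    c=env.get_calibration(n); a=np.array(c["attitude"],float)
    Rm=a if a.shape==(3,3) else (R.from_rotvec(a).as_matrix() if a.size==3 else R.from_quat(a).as_matrix())
    return np.array(c["intrinsics"],float),np.array(c["dist_coeffs"],float),np.array(c["origin"],float),Rm
def cloud(n,depth):
    K,D,o,Rm=cam(n); v,u=np.mgrid[0:480,0:640]
    p=cv2.undistortPoints(np.stack([u,v],-1).reshape(-1,1,2).astype(np.float64),K,D).reshape(480,640,2)
    P=np.dstack([p,np.ones((480,640))])*depth[...,None]
    return P@Rm.T+o
def snap(n,f):
    im,d=env.capture(n); cv2.imwrite(f"pics/{f}.png",im[...,::-1]); np.savez(f"pics/{f}.npz",im=im,d=d); return im,d
E
python3 - <<'E'
from h import *
for n in("top","side"):
    print(n,env.get_calibration(n)); snap(n,n+"0")
print(env.read_state())
E
```

```text
top {'intrinsics': array([[575.16629068,   0.        , 319.19372887],
       [  0.        , 575.16629068, 245.30784804],
       [  0.        ,   0.        ,   1.        ]]), 'dist_coeffs': array([0.02997099, 0.        , 0.        , 0.        , 0.        ]), 'origin': array([ 0.31901898, -0.1109945 ,  1.42935864]), 'attitude': array([-2.00774055,  2.19827679, -0.26409218])}
side {'intrinsics': array([[586.75135156,   0.        , 320.41914849],
       [  0.        , 586.75135156, 244.07443846],
       [  0.        ,   0.        ,   1.        ]]), 'dist_coeffs': array([-0.13386884,  0.        ,  0.        ,  0.        ,  0.        ]), 'origin': array([-0.00344827,  1.29536604,  0.75050932]), 'attitude': array([-0.45815638,  2.39148146, -1.59533911])}
{'time_s': 0.1, 'qpos': array([-1.52429665e+00,  1.81497964e-01,  1.60790107e+00, -1.06228592e-05,
        1.35383000e+00, -2.06290874e-01]), 'joint_vel': array([ 0.00102231, -0.0009082 , -0.00188065,  0.00321235, -0.00188786,
       -0.00059877]), 'joint_efforts': array([ 8.12659673e-04, -4.45874012e+01, -3.52238846e+01, -1.74352208e-04,
        4.12635418e-03, -2.77490960e-05]), 'ee_pos': array([ 0.14380617, -0.55620492,  0.23046006]), 'tool_rot': array([-3.11491195e+00, -3.95823882e-01, -1.88807677e-04]), 'contact_force': array([-0.66322219, -1.15689231,  0.07761403]), 'wrist_torque': array([-0.03282143, -0.04519618, -0.02299652]), 'grasp_force': 0.0, 'finger_gap': 1.0028482710631466}
```

View pics/top0.png

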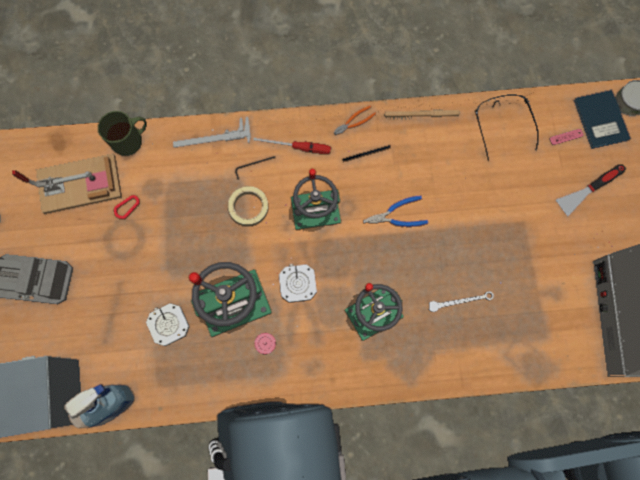

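View pics/side0.png

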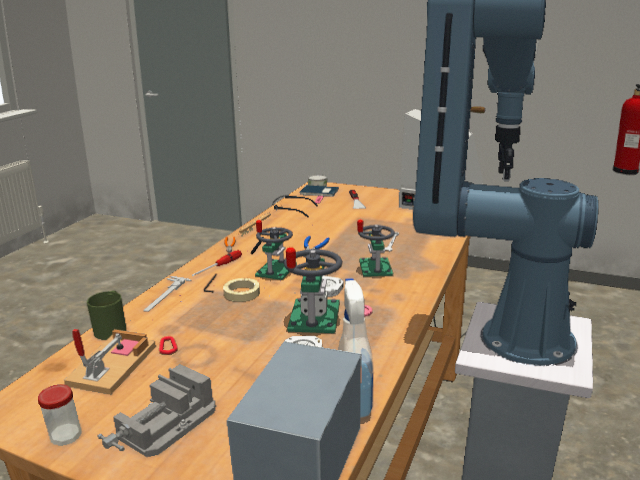

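Top view: three presses, with wheels at (225,297), (316,202) and (377,308). The one at (225,297) is clearly the largest, with its red handle top at (195,279), mould halves at (167,324) and (297,283), the disc at (265,343) and the tape at (248,206). The side view agrees, showing the largest at (313,265) with its handle at (291,259). Next I measure it and check it in a close crop.

```bash
python3 - <<'E'
from h import *
from scipy.optimize import least_squares
z=np.load("pics/top0.npz"); im,d=z["im"],z["d"]; P=cloud("top",d)
s=np.load("pics/side0.npz"); S=cloud("side",s["d"])
for c in((225,297),(316,202),(377,308)):
    u,v=c; 
    for nm,Q,I in(("top",P,im),("side",S,s["im"])):
        ref=P[v-45:v+45,u-45:u+45].reshape(-1,3)
        if nm=="top": q=ref; col=I[v-45:v+45,u-45:u+45].reshape(-1,3).astype(int)
        else:
            m=np.linalg.norm(Q[...,:2]-cen,axis=-1)<.12; q=Q[m]; col=I[m].astype(int)
        red=(col[:,0]>130)&(col[:,1]<70)&(col[:,2]<70)
        dark=(col.max(1)<110)&(np.ptp(col,axis=1)<25)
        zz=np.median(q[dark&(q[:,2]>.08),2]); 
        rim=q[dark&(abs(q[:,2]-zz)<.012)]
        r=least_squares(lambda p:np.hypot(rim[:,0]-p[0],rim[:,1]-p[1])-p[2],[*rim[:,:2].mean(0),.06],loss="soft_l1",f_scale=.004).x
        if nm=="top": cen=r[:2]
        rr=q[red&(q[:,2]>.1)]
        top=rr[rr[:,2]>rr[:,2].max()-.008] if nm=="top" else rr
        print(c,nm,"rim",r.round(4),"z",zz.round(4),len(rim),"handle",top.mean(0).round(4),rr[:,2].max().round(4),len(top),'mid-range',((top.max(0)+top.min(0))/2).round(4))
cv2.imwrite("pics/crop.png",cv2.resize(im[250:370,140:330,::-1],None,fx=4,fy=4,interpolation=cv2.INTER_CUBIC))
h=(P[...,2]>.07)&(P[...,2]<.9)
# obstacles taller than 70mm
n,l,st,ce=cv2.connectedComponentsWithStats(h.astype(np.uint8))
for i in range(1,n):
    if st[i,4]>60:
        q=P[l==i]; print(st[i],q.min(0).round(2),q.max(0).round(2))
E
```

```text
(225, 297) top rim [0.5285 0.074  0.0617] z 0.162 1597 handle [0.5624 0.1306 0.2114] 0.2158 65 mid-range [0.5626 0.1302 0.2119]
(225, 297) side rim [0.5278 0.0821 0.0621] z 0.1577 764 handle [0.5602 0.1385 0.2076] 0.2117 38 mid-range [0.5605 0.1373 0.2077]
(316, 202) top rim [ 0.75   -0.149   0.0461] z 0.1208 707 handle [ 0.7984 -0.1453  0.157 ] 0.1614 29 mid-range [ 0.7981 -0.1455  0.158 ]
(316, 202) side rim [ 0.7481 -0.1412  0.0445] z 0.1181 315 handle [ 0.7984 -0.139   0.1535] 0.1584 13 mid-range [ 0.7988 -0.1403  0.1471]
(377, 308) top rim [ 0.4714 -0.2689  0.0457] z 0.1213 826 handle [ 0.5154 -0.2487  0.16  ] 0.1663 19 mid-range [ 0.5162 -0.2484  0.1623]
(377, 308) side rim [ 0.4673 -0.2647  0.0445] z 0.1183 314 handle [ 0.5151 -0.241   0.1553] 0.1594 13 mid-range [ 0.515  -0.2399  0.1555]
[ 97 111  49  36 546] [0.94 0.26 0.07] [1.03 0.38 0.1 ]
[ 291  169   50   49 1298] [ 0.7  -0.21  0.07] [ 0.8  -0.09  0.16]
[ 12 170  24  15 149] [0.85 0.53 0.07] [0.87 0.55 0.15]
[ 603  244   37  132 3473] [ 0.27 -0.85  0.07] [ 0.56 -0.81  0.19]
[ 14 257  23  37 443] [0.59 0.52 0.07] [0.67 0.58 0.09]
[ 36 259  22  38 518] [0.57 0.48 0.07] [0.66 0.52 0.09]
[ 188  262   74   64 2838] [ 0.46 -0.01  0.07] [0.6  0.16 0.22]
[ 353  283   50   49 1419] [ 0.42 -0.33  0.07] [ 0.53 -0.21  0.17]
[   0  356  128   82 6839] [0.27 0.31 0.07] [0.43 0.55 0.26]
[ 208  401  134   79 9165] [ 0.17 -0.13  0.28] [0.3  0.08 0.81]
[ 412  431  228   49 5779] [ 0.12 -0.62  0.25] [ 0.21 -0.22  0.69]
```

View pics/crop.png

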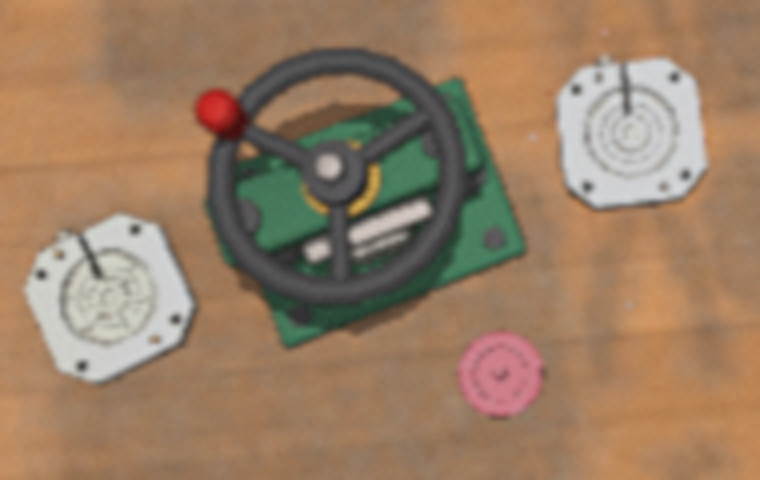

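The press is confirmed: largest wheel (rim radius about 62–65 mm at z 0.162) and handle 66 mm from the axis. Axis is at about (0.5285, 0.074) and handle at (0.5625, 0.130), so θ≈59°.

My plan is to keep the fingers shut and push with their flat side, turning the tool with the wheel:
- **First push:** the tool's -x face, for about 240°.
- **Second push:** withdraw, then use the +x face for the rest.

```bash
cat > plan.py <<'E'
from h import *
C=np.array([.5285,.074]); H0=59.0
def cur():
    s=env.read_state(); M=R.from_rotvec(s["tool_rot"]).as_matrix()
    return np.array([*s["ee_pos"],np.degrees(np.arctan2(M[1,0],M[0,0]))])
def rows(start,targets):
    """targets: world x,y,z,heading(deg) -> cm in tool axes (z down), turn about tool z"""
    a=np.radians(start[3]); X=np.array([np.cos(a),np.sin(a)]); Y=np.array([np.sin(a),-np.cos(a)])
    for t in targets:
        d=np.array(t[:2])-start[:2]
        print("%.2f,%.2f,%.2f,0,0,%.3f,0,"%(100*d@X,100*d@Y,-100*(t[2]-start[2]),-np.radians(t[3]-start[3])),end=" ")
    print()
def push(th,face=-1,gap=.023,z=.182,rad=.065):
    """tool pose with its face (+1/-1 = +x/-x side) 'gap' behind handle centre at angle th (deg)"""
    r=np.radians(th); u=np.array([np.cos(r),np.sin(r)]); t=np.array([-u[1],u[0]])
    p=C+rad*u-gap*t
    return np.array([*p,z,th+90*face])
E
python3 - <<'E'
from plan import *
c=cur(); print(c)
g=push(59,gap=.048,z=.30); print(g); rows(c,[[*c[:2],.30,c[3]],g])
E
```

```text
[ 0.14380617 -0.55620492  0.23046006 14.48394839]
[  0.60312151   0.10499405   0.3        -31.        ]
0.00,0.00,-6.95,0,0,-0.000,0, 61.01,-52.53,-6.95,0,0,0.794,0,
```

```bash
python3 -m jog '[0,0,-4,0,0,0,0, 0,0,-7,0,0,0,0, 3,-2.6,-7,0,0,0.04,0, 61,-52.5,-7,0,0,0.794,0, 61,-52.5,-7,0,0,0.794,0, 61,-52.5,-7,0,0,0.794,0, 61,-52.5,-7,0,0,0.794,0, 61,-52.5,-7,0,0,0.794,0, 61,-52.5,-7,0,0,0.794,0, 61,-52.5,-7,0,0,0.794,0, 61,-52.5,-7,0,0,0.794,0, 61,-52.5,-7,0,0,0.794,0]'; python3 -c "
from plan import *
c=cur();print(c,env.read_state()['qpos']);rows(c,[push(59,gap=.048,z=.30)])"
```

```text
time_s: 1.3
ee_pos: [0.4167, -0.1636, 0.3013]
tool_rot: [3.027, -0.84, 0.0]
contact_force: [0.8, -0.5, -0.4]
finger_gap: 0.003
grasp_force: 0.0
[  0.41667152  -0.16359626   0.30126053 -31.02594491] [-6.40417375e-01 -1.70948437e-01  1.81919539e+00 -1.66060210e-05
  1.49314709e+00  1.47188513e+00]
2.13,-32.63,0.13,0,0,-0.000,0,
```

```bash
python3 -m jog '[2.1,-32.6,0,0,0,0,0, 2.1,-32.6,0,0,0,0,0, 2.1,-32.6,0,0,0,0,0, 2.1,-32.6,0,0,0,0,0, 2.1,-32.6,0,0,0,0,0, 2.1,-32.6,0,0,0,0,0, 2.1,-32.6,0,0,0,0,0, 2.1,-32.6,0,0,0,0,0, 2.1,-32.6,0,0,0,0,0]'; python3 - <<'E'
from plan import *
im,d=snap("side","s1"); snap("top","t1")
c=cur();print(c,env.read_state()['qpos']);g=push(59,gap=.048,z=.30);rows(c,[g,push(59,gap=.048)])
cv2.imwrite("pics/s1c.png",cv2.resize(im[160:350,220:440,::-1],None,fx=3,fy=3))
E
```

```text
time_s: 2.2
ee_pos: [0.6016, 0.1033, 0.3004]
tool_rot: [3.027, -0.838, -0.003]
contact_force: [0.3, -0.4, 0.3]
finger_gap: 0.001
grasp_force: 0.0
[  0.60143216   0.10208491   0.30102607 -31.05659757] [-2.59779091e-02  2.10977816e-01  1.43116222e+00 -4.00304695e-04
  1.50034642e+00  2.08688643e+00]
-0.01,-0.34,0.10,0,0,-0.001,0, -0.01,-0.34,11.90,0,0,-0.001,0,
```

View pics/s1c.png

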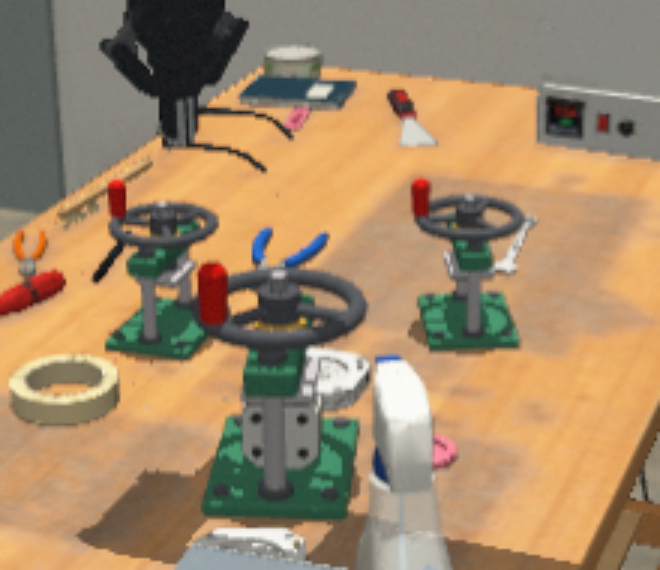

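The view shows the shut fingers above and clear of the red handle, with the knuckles starting about 60 mm above the tips, higher than the handle top. Now down to working height, still about 25 mm short of the handle.

```bash
python3 -m jog '[0,-0.35,4,0,0,0,0, 0,-0.35,8,0,0,0,0, 0,-0.35,11,0,0,0,0, 0,-0.35,11.9,0,0,0,0, 0,-0.35,11.9,0,0,0,0, 0,-0.35,11.9,0,0,0,0]'; python3 -c "
from plan import *
c=cur();print(c);rows(c,[push(59,gap=g) for g in(.040,.034,.030,.027,.025,.023)])"
```

```text
time_s: 2.9
ee_pos: [0.6049, 0.1054, 0.1844]
tool_rot: [-3.026, 0.841, -0.004]
contact_force: [-0.5, -0.4, 1.9]
finger_gap: 0.001
grasp_force: 0.0
[  0.60486766   0.10537495   0.18440923 -31.06022783]
-0.93,0.12,0.24,0,0,-0.001,0, -1.53,0.12,0.24,0,0,-0.001,0, -1.93,0.12,0.24,0,0,-0.001,0, -2.23,0.12,0.24,0,0,-0.001,0, -2.43,0.13,0.24,0,0,-0.001,0, -2.63,0.13,0.24,0,0,-0.001,0,
```

```bash
python3 -m jog '[-0.9,0.1,0.2,0,0,0,0, -1.5,0.1,0.2,0,0,0,0, -1.9,0.1,0.2,0,0,0,0, -2.1,0.1,0.2,0,0,0,0, -2.1,0.1,0.2,0,0,0,0]'; python3 -m jog '[-0.2,0,0,0,0,0,0, -0.4,0,0,0,0,0,0, -0.4,0,0,0,0,0,0]'; python3 -c "
from plan import *
c=cur();print(c)
h=np.array([.5625,.130]);t=push(59)[:2]
a=np.radians(c[3]);print('gap along x',(c[:2]-h)@[np.cos(a),np.sin(a)])"
```

```text
time_s: 3.4
ee_pos: [0.5851, 0.1164, 0.1807]
tool_rot: [-3.027, 0.839, -0.001]
contact_force: [0.2, -0.5, -1.1]
finger_gap: -0.001
grasp_force: 0.0
time_s: 3.7
ee_pos: [0.5818, 0.1181, 0.1803]
tool_rot: [-3.027, 0.84, 0.0]
contact_force: [-0.6, -0.3, 0.4]
finger_gap: -0.001
grasp_force: 0.0
[  0.58175369   0.11812116   0.1802899  -31.00646692]
gap along x 0.022621714888648666
```

```bash
python3 -c "
from plan import *
c=cur();rows(c,[push(59+a,gap=.021) for a in(1,3,6,10,14,18,22,26,30,34,38,42)])"
```

```text
-0.31,-0.01,-0.17,0,0,-0.018,0, -0.54,-0.08,-0.17,0,0,-0.052,0, -0.88,-0.16,-0.17,0,0,-0.105,0, -1.35,-0.24,-0.17,0,0,-0.175,0, -1.83,-0.29,-0.17,0,0,-0.244,0, -2.30,-0.31,-0.17,0,0,-0.314,0, -2.78,-0.29,-0.17,0,0,-0.384,0, -3.25,-0.24,-0.17,0,0,-0.454,0, -3.72,-0.15,-0.17,0,0,-0.524,0, -4.19,-0.04,-0.17,0,0,-0.594,0, -4.64,0.11,-0.17,0,0,-0.663,0, -5.08,0.29,-0.17,0,0,-0.733,0,
```

```bash
python3 -m jog '[-0.31,0,-0.1,0,0,-0.018,0, -0.54,-0.08,-0.1,0,0,-0.052,0, -0.88,-0.16,-0.1,0,0,-0.105,0, -1.35,-0.24,-0.1,0,0,-0.175,0, -1.83,-0.29,-0.1,0,0,-0.244,0, -2.3,-0.31,-0.1,0,0,-0.314,0, -2.78,-0.29,-0.1,0,0,-0.384,0, -3.25,-0.24,-0.1,0,0,-0.454,0, -3.72,-0.15,-0.1,0,0,-0.524,0, -4.19,-0.04,-0.1,0,0,-0.594,0, -4.64,0.11,-0.1,0,0,-0.663,0, -5.08,0.29,-0.1,0,0,-0.733,0]'; python3 - <<'E'
from plan import *
c=cur();print(c,push(101,gap=.021)); s=env.read_state(); print(s["contact_force"])
im,d=snap("side","s2"); im2,_=snap("top","t2")
cv2.imwrite("pics/s2c.png",np.hstack([cv2.resize(im[200:310,260:370,::-1],(400,400)),cv2.resize(im2[240:340,160:260,::-1],(400,400))]))
E
```

```text
time_s: 4.9
ee_pos: [0.5374, 0.1419, 0.1814]
tool_rot: [-3.127, -0.306, -0.003]
contact_force: [3.7, -0.0, -3.1]
finger_gap: 0.004
grasp_force: 2.1
[ 0.53743554  0.14186341  0.18139265 11.19064763] [ 0.53671159  0.14181276  0.182      11.        ]
[ 3.73008586 -0.00756018 -3.07851821]
```

View pics/s2c.png

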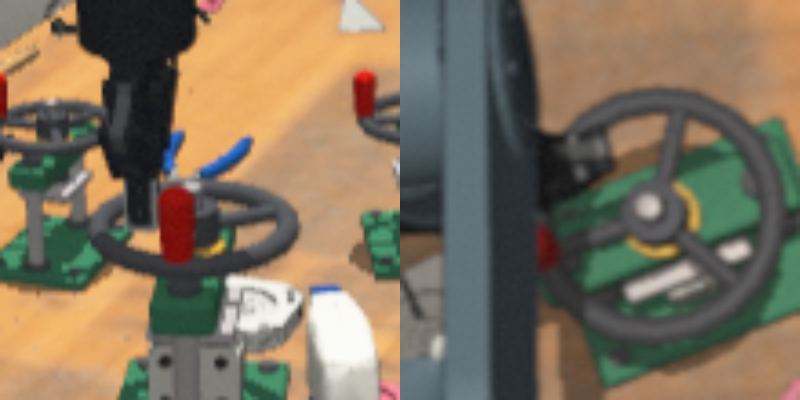

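The fingers are pushing: the handle has moved along with them and the force is 3.7 N. I'll continue at 5° per row.

```bash
python3 -c "
from plan import *
rows(push(101,gap=.021),[push(101+a,gap=.021) for a in range(5,61,5)])"
```

```text
-0.57,-0.16,-0.00,0,0,-0.087,0, -1.16,-0.27,-0.00,0,0,-0.175,0, -1.75,-0.32,-0.00,0,0,-0.262,0, -2.35,-0.33,-0.00,0,0,-0.349,0, -2.94,-0.28,-0.00,0,0,-0.436,0, -3.53,-0.18,-0.00,0,0,-0.524,0, -4.11,-0.03,-0.00,0,0,-0.611,0, -4.67,0.17,-0.00,0,0,-0.698,0, -5.21,0.42,-0.00,0,0,-0.785,0, -5.73,0.71,-0.00,0,0,-0.873,0, -6.22,1.05,-0.00,0,0,-0.960,0, -6.68,1.43,-0.00,0,0,-1.047,0,
```

```bash
python3 -m jog '[-0.57,-0.16,0,0,0,-0.087,0, -1.16,-0.27,0,0,0,-0.175,0, -1.75,-0.32,0,0,0,-0.262,0, -2.35,-0.33,0,0,0,-0.349,0, -2.94,-0.28,0,0,0,-0.436,0, -3.53,-0.18,0,0,0,-0.524,0, -4.11,-0.03,0,0,0,-0.611,0, -4.67,0.17,0,0,0,-0.698,0, -5.21,0.42,0,0,0,-0.785,0, -5.73,0.71,0,0,0,-0.873,0, -6.22,1.05,0,0,0,-0.96,0, -6.68,1.43,0,0,0,-1.047,0]'; python3 - <<'E'
from plan import *
c=cur();print(c,push(161,gap=.021)); s=env.read_state(); print(s["contact_force"],s["qpos"])
im,d=snap("side","s3"); P=cloud("side",d)
col=im.astype(int); m=(col[...,0]>130)&(col[...,1]<70)&(col[...,2]<70)&(np.linalg.norm(P[...,:2]-C,axis=-1)<.1)&(P[...,2]>.17)
q=P[m]; p=q.mean(0)[:2]-C; print(len(q),q.mean(0),np.degrees(np.arctan2(p[1],p[0])),np.hypot(*p))
E
```

```text
time_s: 6.2
ee_pos: [0.4741, 0.1157, 0.1817]
tool_rot: [-2.555, -1.826, -0.003]
contact_force: [0.8, 3.6, -0.6]
finger_gap: 0.001
grasp_force: 2.1
[ 0.47414003  0.11569512  0.18166722 71.0982782 ] [ 0.47387822  0.11501782  0.182      71.        ]
[ 0.77909451  3.60465374 -0.55105928] [-5.62488120e-03  3.62844187e-02  1.87136114e+00  1.86197930e-03
  1.23313553e+00  3.23656475e-01]
9 [0.4590172  0.09900601 0.20736874] 160.2068177103298 0.07384551819091911
```

Handle measured at about 160°, as planned, with a 3.7 N push.

```bash
python3 -m jog '[-0.57,-0.16,0,0,0,-0.087,0, -1.16,-0.27,0,0,0,-0.175,0, -1.75,-0.32,0,0,0,-0.262,0, -2.35,-0.33,0,0,0,-0.349,0, -2.94,-0.28,0,0,0,-0.436,0, -3.53,-0.18,0,0,0,-0.524,0, -4.11,-0.03,0,0,0,-0.611,0, -4.67,0.17,0,0,0,-0.698,0, -5.21,0.42,0,0,0,-0.785,0, -5.73,0.71,0,0,0,-0.873,0, -6.22,1.05,0,0,0,-0.96,0, -6.68,1.43,0,0,0,-1.047,0]'; python3 -c "
from plan import *
print(cur(),push(221,gap=.021),env.read_state()['qpos'])"
```

```text
time_s: 7.45
ee_pos: [0.4653, 0.0477, 0.1816]
tool_rot: [-1.302, -2.857, -0.001]
contact_force: [-1.8, 2.2, 2.9]
finger_gap: 0.002
grasp_force: 2.1
[4.65282258e-01 4.76803473e-02 1.81596111e-01 1.31004306e+02] [4.65666638e-01 4.72050643e-02 1.82000000e-01 1.31000000e+02] [-1.53256859e-01 -9.28570351e-03  1.91767632e+00  1.16376321e-03
  1.23483466e+00 -8.69301788e-01]
```

```bash
python3 -m jog '[-0.57,-0.16,0,0,0,-0.087,0, -1.16,-0.27,0,0,0,-0.175,0, -1.75,-0.32,0,0,0,-0.262,0, -2.35,-0.33,0,0,0,-0.349,0, -2.94,-0.28,0,0,0,-0.436,0, -3.53,-0.18,0,0,0,-0.524,0, -4.11,-0.03,0,0,0,-0.611,0, -4.67,0.17,0,0,0,-0.698,0, -5.21,0.42,0,0,0,-0.785,0, -5.73,0.71,0,0,0,-0.873,0, -6.22,1.05,0,0,0,-0.96,0, -6.68,1.43,0,0,0,-1.047,0]'; python3 - <<'E'
from plan import *
c=cur();s=env.read_state(); print(c,push(281,gap=.021),s['qpos'],s["contact_force"])
for n in("side","top"):
    im,d=snap(n,n[0]+"4"); P=cloud(n,d)
    col=im.astype(int); m=(col[...,0]>130)&(col[...,1]<70)&(col[...,2]<70)&(np.linalg.norm(P[...,:2]-C,axis=-1)<.1)&(P[...,2]>.17)
    q=P[m]
    if len(q): p=q.mean(0)[:2]-C; print(n,len(q),q.mean(0),np.degrees(np.arctan2(p[1],p[0])),np.hypot(*p))
E
```

```text
time_s: 8.65
ee_pos: [0.5196, 0.0058, 0.1813]
tool_rot: [0.3, -3.124, 0.0]
contact_force: [-3.7, -1.1, 3.0]
finger_gap: -0.0
grasp_force: 2.1
[ 5.19582396e-01  5.80310217e-03  1.81340134e-01 -1.69019924e+02] [5.20288414e-01 6.18724417e-03 1.82000000e-01 1.91000000e+02] [-2.16883815e-01  1.11046832e-01  1.79205011e+00 -1.07782290e-03
  1.24119819e+00 -1.97896820e+00] [-3.73978456 -1.14312943  2.97521195]
side 39 [0.53863681 0.02005965 0.20300579] -79.35674743935542 0.0548845704172523
```

Handle at about 281°. Another 50° with this face, within the wrist range, then I change face.

```bash
python3 -m jog '[-0.57,-0.16,0,0,0,-0.087,0, -1.16,-0.27,0,0,0,-0.175,0, -1.75,-0.32,0,0,0,-0.262,0, -2.35,-0.33,0,0,0,-0.349,0, -2.94,-0.28,0,0,0,-0.436,0, -3.53,-0.18,0,0,0,-0.524,0, -4.11,-0.03,0,0,0,-0.611,0, -4.67,0.17,0,0,0,-0.698,0, -5.21,0.42,0,0,0,-0.785,0, -5.73,0.71,0,0,0,-0.873,0]'; python3 - <<'E'
from plan import *
c=cur(); c[3]%=360; print(c,push(331,gap=.021),env.read_state()['qpos'])
rows(c,[push(331,gap=.027),push(331,gap=.045),push(331,gap=.05,z=.24),push(331,gap=.05,z=.255)])
E
```

```text
time_s: 9.75
ee_pos: [0.5748, 0.0232, 0.1811]
tool_rot: [1.591, -2.707, 0.001]
contact_force: [-1.6, -4.3, 0.5]
finger_gap: 0.002
grasp_force: 2.2
[5.74821706e-01 2.31661924e-02 1.81122350e-01 2.40896409e+02] [5.75169279e-01 2.41203608e-02 1.82000000e-01 2.41000000e+02] [-1.64940894e-01  2.31396298e-01  1.65268353e+00 -1.86468643e-03
  1.25872621e+00 -2.79800590e+00]
0.50,0.01,-0.09,0,0,-0.002,0, 2.30,0.01,-0.09,0,0,-0.002,0, 2.80,0.01,-5.89,0,0,-0.002,0, 2.80,0.01,-7.39,0,0,-0.002,0,
```

```bash
python3 -m jog '[0.5,0,0,0,0,0,0, 1.6,0,0,0,0,0,0, 2.4,0,0,0,0,0,0, 2.8,0,-2,0,0,0,0, 2.8,0,-5.5,0,0,0,0, 2.8,0,-8,0,0,0,0, 2.8,0,-8,0,0,0.14,0, 2.8,0,-8,0,0,0.28,0, 2.8,0,-8,0,0,0.42,0, 2.8,0,-8,0,0,0.56,0, 2.8,0,-8,0,0,0.7,0, 2.8,0,-8,0,0,0.84,0]'; python3 -m jog '[0,0,0,0,0,0.14,0, 0,0,0,0,0,0.28,0, 0,0,0,0,0,0.42,0, 0,0,0,0,0,0.56,0, 0,0,0,0,0,0.7,0, 0,0,0,0,0,0.84,0, 0,0,0,0,0,0.98,0, 0,0,0,0,0,1.12,0, 0,0,0,0,0,1.26,0, 0,0,0,0,0,1.4,0, 0,0,0,0,0,1.54,0, 0,0,0,0,0,1.68,0]'; python3 - <<'E'
from plan import *
im,d=snap("side","s5"); im2,d2=snap("top","t5")
for n,i,dd in(("side",im,d),("top",im2,d2)):
    P=cloud(n,dd); col=i.astype(int); m=(col[...,0]>130)&(col[...,1]<70)&(col[...,2]<70)&(np.linalg.norm(P[...,:2]-C,axis=-1)<.1)&(P[...,2]>.17)
    q=P[m]
    if len(q): p=q.mean(0)[:2]-C; print(n,len(q),q.mean(0),np.degrees(np.arctan2(p[1],p[0])),np.hypot(*p))
c=cur(); print(c,push(331,face=1,gap=.048)); t=push(331,face=1,gap=.048); t[3]-=360; rows(c,[t])
cv2.imwrite("pics/s5c.png",np.hstack([cv2.resize(im[200:310,260:370,::-1],(400,400)),cv2.resize(im2[240:340,160:260,::-1],(400,400))]))
E
```

```text
time_s: 10.95
ee_pos: [0.5611, -0.0013, 0.2614]
tool_rot: [-0.338, 3.123, 0.0]
contact_force: [0.4, -0.3, 0.3]
finger_gap: 0.0
grasp_force: 0.0
time_s: 12.15
ee_pos: [0.5611, -0.0013, 0.2614]
tool_rot: [-2.1, -2.336, -0.0]
contact_force: [-0.5, 0.2, -0.6]
finger_gap: -0.0
grasp_force: 0.0
side 37 [0.5842305  0.04980988 0.20502226] -23.463509584822063 0.06075401136934536
[ 5.61209104e-01 -1.19751269e-03  2.61421816e-01  9.63733678e+01] [5.62079419e-01 5.05628741e-04 1.82000000e-01 4.21000000e+02]
0.16,0.11,7.94,0,0,0.617,0,
```

View pics/s5c.png

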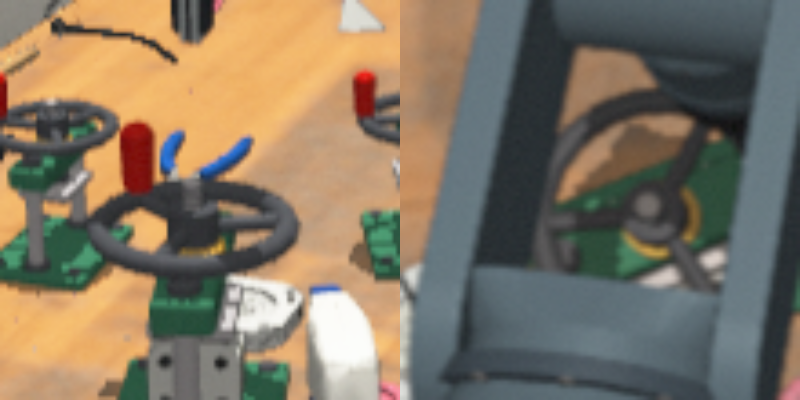

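The handle stands free at about 331° and the wheel has stayed put. I finish the turn and go down behind it.

```bash
python3 -m jog '[0.15,0.1,0,0,0,0.14,0, 0.15,0.1,0,0,0,0.28,0, 0.15,0.1,0,0,0,0.42,0, 0.15,0.1,0,0,0,0.56,0, 0.15,0.1,0,0,0,0.617,0, 0.15,0.1,3,0,0,0.617,0, 0.15,0.1,6,0,0,0.617,0, 0.15,0.1,7.9,0,0,0.617,0, 0.15,0.1,7.9,0,0,0.617,0]'; python3 - <<'E'
from plan import *
c=cur(); print(c,env.read_state()["contact_force"])
def f(*a,**k):
    t=push(*a,face=1,**k); t[3]-=360; return t
rows(c,[f(331,gap=g) for g in(.040,.034,.029,.025,.022)]+[f(331+a,gap=.021) for a in(1,3,6,10,15,20,25)])
s=f(356,gap=.021); rows(s,[f(356+a,gap=.021) for a in range(5,61,5)])
E
```

```text
time_s: 13.15
ee_pos: [0.56, 0.0011, 0.1791]
tool_rot: [-2.698, -1.6, 0.007]
contact_force: [-0.4, 0.1, -0.7]
finger_gap: 0.006
grasp_force: 0.0
[5.59970730e-01 1.08481860e-03 1.79138654e-01 6.13404726e+01] [-0.372105    0.11216829 -0.69344109]
0.85,0.22,-0.29,0,0,0.006,0, 1.45,0.22,-0.29,0,0,0.006,0, 1.95,0.22,-0.29,0,0,0.006,0, 2.35,0.23,-0.29,0,0,0.006,0, 2.65,0.23,-0.29,0,0,0.006,0, 2.86,0.27,-0.29,0,0,-0.012,0, 3.09,0.33,-0.29,0,0,-0.046,0, 3.44,0.42,-0.29,0,0,-0.099,0, 3.91,0.50,-0.29,0,0,-0.169,0, 4.50,0.56,-0.29,0,0,-0.256,0, 5.10,0.57,-0.29,0,0,-0.343,0, 5.69,0.52,-0.29,0,0,-0.430,0, 
0.57,0.16,-0.00,0,0,-0.087,0, 1.16,0.27,-0.00,0,0,-0.175,0, 1.75,0.32,-0.00,0,0,-0.262,0, 2.35,0.33,-0.00,0,0,-0.349,0, 2.94,0.28,-0.00,0,0,-0.436,0, 3.53,0.18,-0.00,0,0,-0.524,0, 4.11,0.03,-0.00,0,0,-0.611,0, 4.67,-0.17,-0.00,0,0,-0.698,0, 5.21,-0.42,-0.00,0,0,-0.785,0, 5.73,-0.71,-0.00,0,0,-0.873,0, 6.22,-1.05,-0.00,0,0,-0.960,0, 6.68,-1.43,-0.00,0,0,-1.047,0,
```

```bash
python3 -m jog '[0.85,0.1,-0.1,0,0,0,0, 1.45,0.1,-0.1,0,0,0,0, 1.95,0.1,-0.1,0,0,0,0, 2.35,0.1,-0.1,0,0,0,0, 2.6,0.1,-0.1,0,0,0,0, 2.8,0.15,-0.1,0,0,-0.015,0, 3.05,0.2,-0.1,0,0,-0.05,0, 3.4,0.3,-0.1,0,0,-0.1,0, 3.9,0.4,-0.1,0,0,-0.17,0, 4.5,0.45,-0.1,0,0,-0.256,0, 5.1,0.45,-0.1,0,0,-0.343,0, 5.65,0.4,-0.1,0,0,-0.43,0]'; python3 - <<'E'
from plan import *
c=cur(); print(c,env.read_state()["contact_force"])
def f(*a,**k):
    t=push(*a,face=1,**k); t[3]-=360; return t
print(f(356,gap=.021)); rows(c,[f(356+a,gap=.021) for a in (*range(5,51,5),53)])
E
```

```text
time_s: 14.35
ee_pos: [0.5938, 0.0478, 0.1838]
tool_rot: [2.294, 2.143, -0.0]
contact_force: [-0.8, -4.0, 2.0]
finger_gap: -0.002
grasp_force: 2.1
[5.93839972e-01 4.77732720e-02 1.83849075e-01 8.60918449e+01] [-0.78444729 -4.01024468  1.98056631]
[5.91876777e-01 4.85169842e-02 1.82000000e-01 8.60000000e+01]
0.64,-0.04,0.18,0,0,-0.086,0, 1.22,0.07,0.18,0,0,-0.173,0, 1.81,0.12,0.18,0,0,-0.260,0, 2.41,0.13,0.18,0,0,-0.347,0, 3.00,0.08,0.18,0,0,-0.435,0, 3.59,-0.02,0.18,0,0,-0.522,0, 4.17,-0.17,0.18,0,0,-0.609,0, 4.73,-0.36,0.18,0,0,-0.697,0, 5.27,-0.61,0.18,0,0,-0.784,0, 5.79,-0.90,0.18,0,0,-0.871,0, 6.09,-1.10,0.18,0,0,-0.923,0,
```

```bash
python3 -m jog '[0.62,0,0.1,0,0,-0.086,0, 1.22,0.07,0.15,0,0,-0.173,0, 1.81,0.12,0.15,0,0,-0.26,0, 2.41,0.13,0.15,0,0,-0.347,0, 3,0.08,0.15,0,0,-0.435,0, 3.59,-0.02,0.15,0,0,-0.522,0, 4.17,-0.17,0.15,0,0,-0.609,0, 4.73,-0.36,0.15,0,0,-0.697,0, 5.27,-0.61,0.15,0,0,-0.784,0, 5.7,-0.85,0.15,0,0,-0.86,0, 5.9,-1,0.15,0,0,-0.9,0, 5.9,-1,0.15,0,0,-0.9,0]'; python3 - <<'E'
from plan import *
c=cur(); print(c,env.read_state()["contact_force"])
im,d=snap("side","s6"); im2,d2=snap("top","t6")
for n,i,dd in(("side",im,d),("top",im2,d2),("side",*np.load("pics/side0.npz").values()),("top",*np.load("pics/top0.npz").values())):
    P=cloud(n,dd); col=i.astype(int); m=(col[...,0]>130)&(col[...,1]<70)&(col[...,2]<70)&(np.linalg.norm(P[...,:2]-C,axis=-1)<.1)&(P[...,2]>.17)
    q=P[m]; v,u=np.nonzero(m)
    if len(q): print(n,len(q),q.mean(0).round(4),u.mean().round(2),v.mean().round(2),u.min(),u.max(),v.min(),v.max())
E
```

```text
time_s: 15.55
ee_pos: [0.5884, 0.1081, 0.1826]
tool_rot: [1.138, 2.926, 0.001]
contact_force: [2.5, -2.6, 2.0]
finger_gap: 0.001
grasp_force: 1.3
[5.88374269e-01 1.08133622e-01 1.82560050e-01 1.37490671e+02] [ 2.53014069 -2.63352796  2.02902738]
side 39 [0.5703 0.131  0.2061] 287.85 248.87 284 292 246 261
side 38 [0.5602 0.1385 0.2076] 290.32 250.0 286 295 248 252
top 78 [0.5623 0.1301 0.2105] 193.42 276.72 189 198 272 281
```

```bash
cat > cmp.py <<'E'
from plan import *
def w(n,im,box):
    u0,u1,v0,v1=box; c=im[v0:v1,u0:u1].astype(float)
    k=np.clip(c[...,0]-1.6*np.maximum(c[...,1],c[...,2])-20,0,None); k[k<15]=0
    v,u=np.mgrid[v0:v1,u0:u1]; return np.array([(k*u).sum(),(k*v).sum(),100])/k.sum()
B={"side":(274,304,238,282),"top":(180,212,262,292)}
def ref(n): return w(n,np.load(f"pics/{n}0.npz")["im"],B[n])
E
python3 - <<'E'
from cmp import *
for f in("side0","s1","s6"): print(f,w("side",np.load(f"pics/{f}.npz")["im"],B["side"]))
for f in("top0","t1"): print(f,w("top",np.load(f"pics/{f}.npz")["im"],B["top"]))
c=cur(); c[3]%=360
def f(*a,**k):
    t=push(*a,face=1,**k); t[3]-=360; return t
rows(c,[f(a,gap=.021) for a in(410,412,414,415,416,417,418,419)]); print(f(408,gap=.021))
# projected pixel track of handle (mid height) by angle
K,D,o,Rm=cam("side")
for th in(404,408,412,416,419):
    r=np.radians(th); X=np.array([C[0]+.065*np.cos(r),C[1]+.065*np.sin(r),.19])
    print(th,cv2.projectPoints(X[None],cv2.Rodrigues(Rm.T)[0],-Rm.T@o,K,D)[0].ravel())
E
```

```text
side0 [2.90371262e+02 2.55759180e+02 6.63086002e-03]
s1 [2.90483897e+02 2.56476480e+02 7.07804250e-03]
s6 [2.87973740e+02 2.55171775e+02 7.41817750e-03]
top0 [1.93892977e+02 2.77200244e+02 1.32453840e-02]
t1 [nan nan inf]
0.29,0.05,0.04,0,0,-0.046,0, 0.52,0.10,0.04,0,0,-0.081,0, 0.75,0.16,0.04,0,0,-0.115,0, 0.87,0.18,0.04,0,0,-0.133,0, 0.99,0.20,0.04,0,0,-0.150,0, 1.11,0.22,0.04,0,0,-0.168,0, 1.23,0.23,0.04,0,0,-0.185,0, 1.34,0.25,0.04,0,0,-0.203,0, 
[5.87599531e-01 1.08252671e-01 1.82000000e-01 1.38000000e+02]
404 [288.33574074 252.91000103]
408 [288.99972023 253.57598999]
412 [289.78822078 254.2212164 ]
416 [290.69816333 254.84217846]
419 [291.45805786 255.28991436]cmp.py:5: RuntimeWarning: divide by zero encountered in divide
  v,u=np.mgrid[v0:v1,u0:u1]; return np.array([(k*u).sum(),(k*v).sum(),100])/k.sum()
cmp.py:5: RuntimeWarning: invalid value encountered in divide
  v,u=np.mgrid[v0:v1,u0:u1]; return np.array([(k*u).sum(),(k*v).sum(),100])/k.sum()
```

The side view puts the handle about 11° short of its start. I push another 8°, withdraw, and compare with the first pictures.

```bash
python3 -m jog '[0.2,0.03,0,0,0,-0.03,0, 0.4,0.08,0,0,0,-0.06,0, 0.6,0.12,0,0,0,-0.09,0, 0.75,0.16,0,0,0,-0.115,0, 0.87,0.18,0,0,0,-0.133,0, 0.97,0.2,0,0,0,-0.145,0, 0.97,0.2,0,0,0,-0.145,0]'; python3 - <<'E'
from cmp import *
for i in range(2):
    im,_=snap("side","s7%d"%i); print(w("side",im,B["side"]))
c=cur(); print(c,env.read_state()["contact_force"])
E
```

```text
time_s: 16.35
ee_pos: [0.5815, 0.1165, 0.1818]
tool_rot: [-0.924, -3.002, -0.0]
contact_force: [2.9, -1.9, 2.4]
finger_gap: -0.0
grasp_force: 1.6
[2.90071723e+02 2.56735155e+02 7.54500596e-03]
[2.90085229e+02 2.56709015e+02 7.47227785e-03]
[5.81410123e-01 1.16410791e-01 1.81658498e-01 1.45745695e+02] [ 3.04766355 -1.00441551  1.90299976]
```

```bash
python3 -m jog '[-0.6,0,0,0,0,0,0, -1.6,0,0,0,0,0,0, -2.5,0,0,0,0,0,0, -2.5,0,-4,0,0,0,0, -2.5,0,-8,0,0,0,0, -2.5,0,-10,0,0,0,0, -10,-38,-10,0,0,0,0, -10,-38,-10,0,0,0,0, -10,-38,-10,0,0,0,0, -10,-38,-10,0,0,0,0, -10,-38,-10,0,0,0,0, -10,-38,-10,0,0,0,0]'; python3 - <<'E'
from cmp import *
for k in range(2):
  for n in("side","top"):
    im,d=snap(n,n[0]+"8%d"%k); print(n,w(n,im,B[n]),ref(n))
c=cur(); print(c)
K,D,o,Rm=cam("top")
for th in(408,412,416,419,422):
    r=np.radians(th); X=np.array([C[0]+.065*np.cos(r),C[1]+.065*np.sin(r),.21])
    print(th,cv2.projectPoints(X[None],cv2.Rodrigues(Rm.T)[0],-Rm.T@o,K,D)[0].ravel())
cv2.imwrite("pics/t8c.png",np.hstack([cv2.resize(im[230:360,140:330,::-1],None,fx=2,fy=2),cv2.resize(np.load("pics/top0.npz")["im"][230:360,140:330,::-1],None,fx=2,fy=2)]))
E
```

```text
time_s: 17.65
ee_pos: [0.4837, -0.1758, 0.2818]
tool_rot: [-0.925, -3.002, -0.0]
contact_force: [0.0, -0.8, 0.1]
finger_gap: -0.0
grasp_force: 0.0
side [2.90088734e+02 2.55692622e+02 6.46186851e-03] [2.90371262e+02 2.55759180e+02 6.63086002e-03]
top [1.94199394e+02 2.76741596e+02 1.24232862e-02] [1.93892977e+02 2.77200244e+02 1.32453840e-02]
side [2.90103674e+02 2.55668060e+02 6.43219183e-03] [2.90371262e+02 2.55759180e+02 6.63086002e-03]
top [1.94199546e+02 2.76728393e+02 1.24716270e-02] [1.93892977e+02 2.77200244e+02 1.32453840e-02]
[  0.48436793  -0.17510236   0.2816685  145.53971306]
408 [196.92317864 272.02700703]
412 [195.62729329 273.7332017 ]
416 [194.44986526 275.52070271]
419 [193.6481153  276.90965807]
422 [192.9186334 278.3359609]
```

View pics/t8c.png

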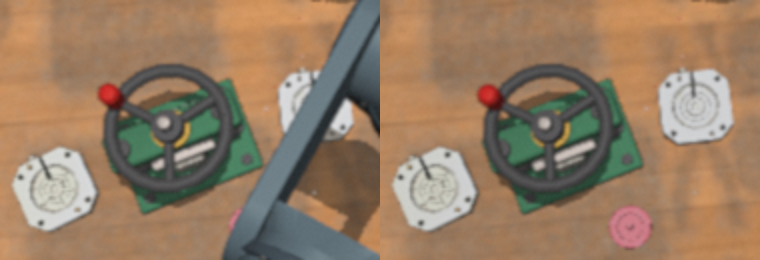

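The left half of the picture is now and the right half is the start. The handle, at crop pixel (110,96) against (109,96) at the start, is back in place. Both cameras put it about 1° short (about 1.2 mm), within measuring accuracy. The left mould half has not moved and the arm is clear. The arm hides the right mould half and the disc in this view, but the fingers never came near the bench. Handing in.

```bash
python3 -c "
from cell import env
print(env.hand_in())"
```

```text
the job is handed in; nothing more can be done
None
```

I pushed the largest press's wheel one full turn anticlockwise; both cameras put the handle about 1° (1.2 mm) short of its start. Contact readings stayed around 4–6 N, the arm is clear, and the job was handed in at about 18 s, with no result shown.

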